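# Top up the sanding-puck dispenser to its yellow line

### The arm

A 6-joint arm with a two-finger parallel gripper is mounted at the origin on the work surface. World frame = base frame: x ahead of the robot, y to its left, z up, the work surface at z = 0. Lengths are in m, angles in degrees, forces in N, time in s.
With the tool pointing down it reaches from about 0.275 to 0.775 m from the base axis. Payload 14.6 kg.
Tool frame: the origin (TCP) lies at the very end of the fingers, on their centre line; the grasp point (between the pads) lies 19 mm behind it; z points along the fingers, y is the line along which they close (so a half turn about z gives the same grasp; the last joint's range is limited). The gripper opens to 85 mm and grips with 20 to 120 N. Pads are 22 mm wide; open, the fingers measure 114 mm over their backs; the gripper's body (76 mm by 85 mm) begins 54 mm behind the grasp point. The pads swing forward as they close: fully open they stand 13 mm farther back than shut.
Start: joints at [57.107, 15.075, -2.767, 72.158, 0, 81.102], TCP at [0.214, 0.48, 0.231] pointing down, gripper open.
Joint ranges: [-151.79, 151.79], [-50.71, 97.33], [-67.44, 78.34], [-121.81, 120.89], [-77.56, 73.72], [-180, 180]. Speed limits (degrees/s): [108.29, 108.29, 147.25, 159.86, 180, 180].

### API

Orientations are given as [roll, pitch, yaw] about the fixed x, y, z axes, in that order (R = Rz(yaw) Ry(pitch) Rx(roll)).
In Python, from station import ctrl, optics gives the robot as it stands. The module is installed in compiled form; this text tells all that it offers.
- The arm moves only by the tool jog_arm, never from a script. Its argument "commands" is one flat list of numbers, 4 for each row, row after row: the shift along the tool's x, y, z in mm, then the turn about the tool's z in degrees. A call has 1 to 20 rows; each row shifts and turns the commanded pose from where the row before left it, along the tool's axes as they then stand; what a row does not reach is not made up. A row lasts 1/8 s, in which the tool goes at most 62.5 mm and 10.7 degrees, less where a joint would pass 70% of its speed; a pose out of reach is approached as far as the arm can. A call with a gripper value outside its range is refused whole. "fingers" is the closure, from -1 (fully open) to 1 (shut), set as the call begins (left out, the last holds). The fingers move at their own pace and stop on an object; "grip_force" is the grip in N (left out, the last holds). Time passes only in rows, so rows that do not move let the fingers close. It gives the time, the measured TCP pose, the force, the opening and the grip force at its end, in the units of the state.
- ctrl.read_state(): the state, without advancing time (a new reading comes with each control period).
- optics.read_camera(name): name is "side" or "top"; returns the picture (420x560x3 uint8, red, green, blue); there is no depth.
- optics.get_calibration(name): a dict with "fx", "fy", "cx", "cy" (pixels), "origin" and "orientation" of the camera in the world. Camera axes: x right, y down, z forward; pixel columns grow to the right and rows downward; lengths in m; the calibration is good to about 2 mm. A picture is of the moment at which its call begins. get_calibration takes no time and is no camera call.
- ctrl.close_job(): hands the job in; it is judged then, once.
The state is a dict: "time_s": time; "q": joint angles; "qd": joint speeds; "effort": joint torques, N m; "ee_pos": TCP position; "orientation": TCP orientation; "ft_force": force on the tool from outside, world axes, zero at the start; "torque": the same for the moment, N m; "gripper_width": opening from 0.0 (shut) to 1.0 (fully open); "gripper_force": force on a finger pad.
Only numpy, scipy, OpenCV 4.12 (cv2) and the standard library are available. Lean on these libraries where they do the work, as an engineer would, in place of code of your own. Each camera call takes 0.05 s, during which the arm holds its last target. There are 200 camera calls.

### The job

Fill the blue sanding-puck dispenser up to its yellow line: stack on the puck already in it the puck that lies on the bench and one of the two washed pucks standing in the steel rack, in either order, all lying flat. Take the rack puck out, lay it flat on the bench and let go of it, then take it again by its rim and stack it. Leave the other rack puck standing in the rack, and leave the paint tin, the bottle and the jar standing where they are.

Things in the scene. Friction and masses are not known exactly. Their poses are not given: they have to be found in the camera images.
- dispenser: Fixed upright blue tube on a dark steel foot 110 x 110 x 6 mm. Origin: centre of the foot's underside, on the bench; z up the tube axis. Bore 67 mm, walls 4 mm; pucks rest at z = 6, open mouth at z = 88. Two opposite full-height slots 50 mm wide, facing its +y and -y, pass fingers that hold a puck across its diameter along y. Yellow line round the walls at z = 72: the top of three pucks.
- line (a point): Point on the dispenser's axis at the height of the yellow line, 72 mm above the bench.
- rack: Fixed steel rack 160 (x) x 60 (y) mm, origin at the centre of its underside. A channel along its x, floor 5 mm above the bench, 24 mm wide between 4 mm side walls 22 mm high above the bench, holds two pucks on edge at x = -37 mm (puck_a) and x = +37 mm (puck_b), flat faces towards its +y and -y.
- puck_in: Sanding puck, rigid disc 62 mm in diameter, 22 mm thick, 60 to 130 g, orange with one dark face; at the start it lies flat at the bottom of the dispenser. Origin: centre of the disc; z is the disc's axis.
- puck_flat: An identical puck that lies flat on the bench, in the clear space in front of the robot between the dispenser and the rack (one stands to the left, the other to the right). Origin: centre of the disc (11 mm above the bench); z is the disc's axis.
- puck_a: An identical puck that stands on its rim in the rack (at the rack's x = -37 mm), its top 67 mm above the bench. Origin: centre of the disc; its own y is the disc's axis (level at the start). Once laid flat its centre is 11 mm above the bench; either face may be up.
- puck_b: An identical puck that stands on its rim in the rack (at the rack's x = +37 mm), its top 67 mm above the bench. Origin: centre of the disc; its own y is the disc's axis (level at the start). Either face may be up when flat.
- paint_tin: Bystander: closed white and red paint tin, 90 mm in diameter, 100 mm high, on the far side of the bench. Origin at the centre of its underside.
- solvent_bottle: Bystander: brown bottle, 64 mm in diameter, 150 mm high, on the far side of the bench. Origin at the centre of its underside.
- jar: Bystander: green glass jar with a lid, 70 mm in diameter, 90 mm high, on the far side of the bench. Origin at the centre of its underside.
Mind the look-alikes: they are no part of the job. Leave any red look-alike of the puck_flat alone.

How it is judged (in metres and radians):
On the way:
1. one of the rack pucks lies flat on the bench, let go of (((angle between the y axis of puck_a and the z axis of dispenser, either way round below 0.12 rad and height (world z) of puck_a below 0.013 m and contact force between the fingers and puck_a below 0.1 N) or (angle between the y axis of puck_b and the z axis of dispenser, either way round below 0.12 rad and height (world z) of puck_b below 0.013 m and contact force between the fingers and puck_b below 0.1 N))), for 0.2 s.
At the end, for the whole second after the job is handed in: The dispenser holds puck_in, puck_flat and exactly one rack puck, each centred within 7 mm of the tube axis, flat within 0.12 rad, at rest, the top one's upper face at the yellow line (centre 5 to 15 mm below it); the other rack puck still stands in the rack within 20 mm of its start (horizontal distance between each of puck_in, puck_flat and line below 0.007 m and z of each of puck_in, puck_flat in the frame of line below -0.005 m and angle between the z axis of each of puck_in, puck_flat and the z axis of dispenser, either way round below 0.12 rad and linear speed of each of puck_in, puck_flat below 0.02 m/s and ((horizontal distance between puck_a and line below 0.007 m and z of puck_a in the frame of line below -0.005 m and angle between the y axis of puck_a and the z axis of dispenser, either way round below 0.12 rad and linear speed of puck_a below 0.02 m/s and distance of puck_b from where it was at the start of the episode below 0.02 m and angle between the y axis of puck_b and the z axis of dispenser, either way round above 1.3 rad) or (horizontal distance between puck_b and line below 0.007 m and z of puck_b in the frame of line below -0.005 m and angle between the y axis of puck_b and the z axis of dispenser, either way round below 0.12 rad and linear speed of puck_b below 0.02 m/s and distance of puck_a from where it was at the start of the episode below 0.02 m and angle between the y axis of puck_a and the z axis of dispenser, either way round above 1.3 rad)) and ((horizontal distance between puck_flat and line below 0.007 m and z of puck_flat in the frame of line above -0.015 m) or (horizontal distance between puck_a and line below 0.007 m and z of puck_a in the frame of line above -0.015 m) or (horizontal distance between puck_b and line below 0.007 m and z of puck_b in the frame of line above -0.015 m))); the robot touches nothing.
It fails at once if the paint tin is shifted by more than 40 mm or tipped over (distance of paint_tin from where it was at the start of the episode above 0.04 m or angle between paint_tin's own z axis and vertical above 0.4 rad).
It fails at once if the bottle is shifted by more than 40 mm or tipped over (distance of solvent_bottle from where it was at the start of the episode above 0.04 m or angle between solvent_bottle's own z axis and vertical above 0.4 rad).
It fails at once if the jar is shifted by more than 40 mm or tipped over (distance of jar from where it was at the start of the episode above 0.04 m or angle between jar's own z axis and vertical above 0.4 rad).
It also fails if it takes over 62 s, if anything falls off the work surface, if the arm or the gripper's body presses on something with over 40 N, if the wrist force passes 120 N, or if a joint passes its speed limit or range.

## Working session

There is one attempt and no reset: what is moved stays moved. The work goes in short steps, Python scripts to look and compute and a tool call to move; the robot and the scene stay as the last step left them, time stands still between calls to the robot, and variables do not carry over. Pictures are saved under pics/ and viewed, at most 10 in all, crops included, and the job is handed in when it is done.

Besides the shell and the picture viewer there is one more tool, called after "Call:" as name(argument=value, ...) on one line, values as JSON. jog_arm: Moves the arm, as the interface text tells. Its arguments: {"type":"object","properties":{"commands":{"type":"array","items":{"type":"number"}},"fingers":{"type":"number"},"grip_force":{"type":"number"}},"required":["commands"]}

```bash
mkdir -p pics; cat > h.py <<'E'
import numpy as np, cv2
from scipy.spatial.transform import Rotation as R
from station import ctrl, optics
def shot(cam,name,crop=None,s=1):
    im=optics.read_camera(cam)
    if crop: x0,y0,x1,y1=crop; im=im[y0:y1,x0:x1]
    im=cv2.resize(im,None,fx=s,fy=s,interpolation=cv2.INTER_CUBIC)
    cv2.imwrite('pics/'+name,im[:,:,::-1])
def cal(cam):
    c=optics.get_calibration(cam); o=np.array(c['orientation'],float)
    M=o if o.shape==(3,3) else (R.from_quat(o).as_matrix() if o.size==4 else R.from_euler('xyz',o,degrees=True).as_matrix())
    return c,np.array(c['origin']),M
def pt(cam,u,v,z):
    c,o,M=cal(cam); d=M@np.array([(u-c['cx'])/c['fx'],(v-c['cy'])/c['fy'],1]); return o+d*(z-o[2])/d[2]
def proj(cam,p):
    c,o,M=cal(cam); q=M.T@(np.array(p)-o); return np.array([c['fx']*q[0]/q[2]+c['cx'],c['fy']*q[1]/q[2]+c['cy']])
E
python3 - <<'E'
from h import *
print(optics.get_calibration('top'),optics.get_calibration('side'));s=ctrl.read_state();print(s)
shot('top','t0.png',s=1.4);shot('side','s0.png',s=1.4)
E
```

```text
{'fx': 478.076611454231, 'fy': 478.076611454231, 'cx': 278.29204161371825, 'cy': 206.39224438901255, 'origin': array([0.50116293, 0.00985741, 1.13606035]), 'orientation': array([-1.77429069e+02,  2.70136872e-02, -8.98376648e+01])} {'fx': 459.6909290149033, 'fy': 459.6909290149033, 'cx': 272.60594587934503, 'cy': 211.66684915932106, 'origin': array([ 0.1282506 , -0.51060261,  0.69953178]), 'orientation': array([-132.30385675,    0.9141755 ,  -42.16041749])}
{'time_s': 0.0, 'q': array([ 5.71052786e+01,  1.50971195e+01, -2.80566069e+00,  7.21573068e+01,
       -9.04065579e-04,  8.10989590e+01]), 'qd': array([-0.06704892,  0.0532353 ,  0.00110699,  0.00894057, -0.08779321,
       -0.10478736]), 'effort': array([-2.34957493e-03, -6.37607861e+01,  3.84568441e+01,  1.37104528e-02,
       -2.86622781e-04,  2.21814230e-05]), 'ee_pos': array([0.21336098, 0.47937707, 0.23082845]), 'orientation': array([-1.79940497e+02, -8.40397965e-03,  1.56006316e+02]), 'ft_force': array([-0.28481897, -0.25097008, -0.03738382]), 'torque': array([ 0.03183146, -0.02384029, -0.03552374]), 'gripper_force': 0.0, 'gripper_width': 1.0027110003605306}
```

View pics/t0.png

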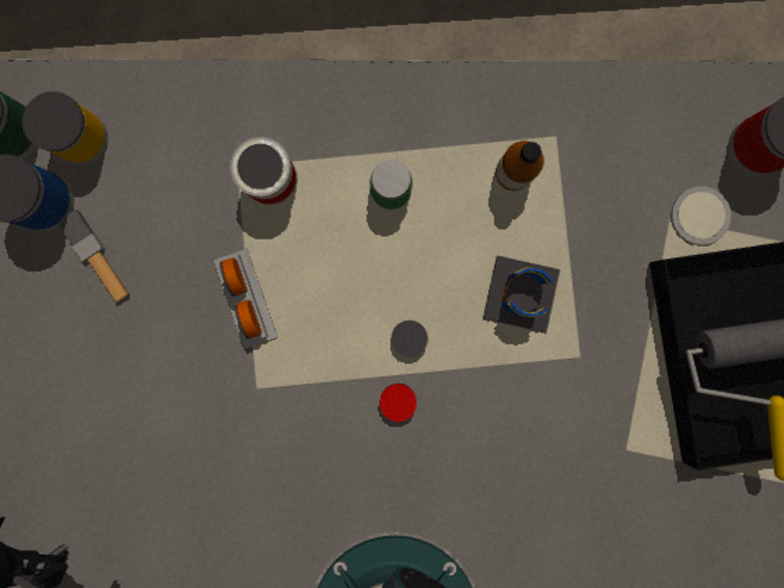

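View pics/s0.png

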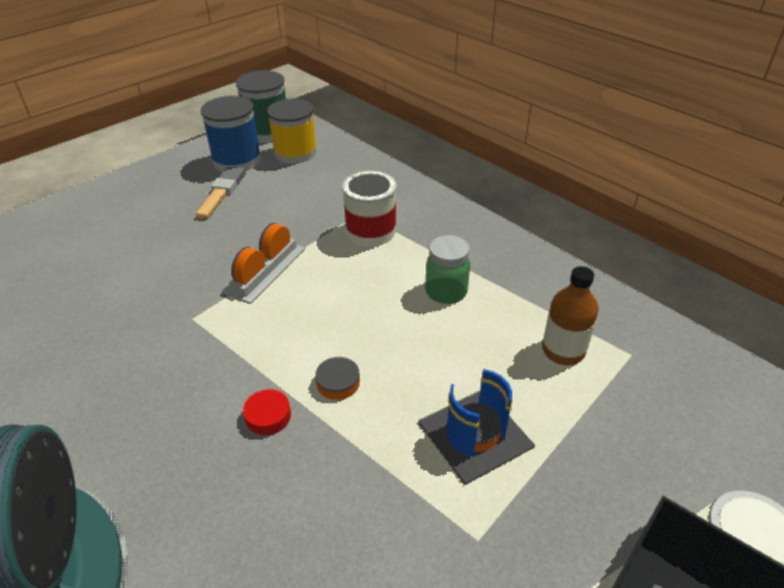

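The puck is the dark-topped, orange-rimmed disc at (409,340) in the top view. It could be confused with the red disc at (397,403), the puck in the tube at (527,290), or the lids at (391,172) and (700,215). By the description I choose (409,340). The rack pucks are at (233,275) and (249,319). Next is a close crop to check this.

```bash
python3 - <<'E'
from h import *
im=optics.read_camera('top')
a=cv2.resize(im[170:255,145:205],None,fx=6,fy=6,interpolation=cv2.INTER_CUBIC)
b=cv2.resize(im[175:245,335:405],None,fx=6,fy=6,interpolation=cv2.INTER_CUBIC)
c=np.zeros((600,790,3),np.uint8); c[:510,:360]=a; c[:420,370:790]=b
cv2.imwrite('pics/c1.png',c[:,:,::-1])
# puck_flat top blob
hsv=cv2.cvtColor(im,cv2.COLOR_RGB2HSV)
sub=im[215:270,265:315]; cv2.imwrite('pics/c2.png',cv2.resize(sub,None,fx=8,fy=8,interpolation=cv2.INTER_CUBIC)[:,:,::-1])
E
```

```text
(no output)
```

View pics/c1.png

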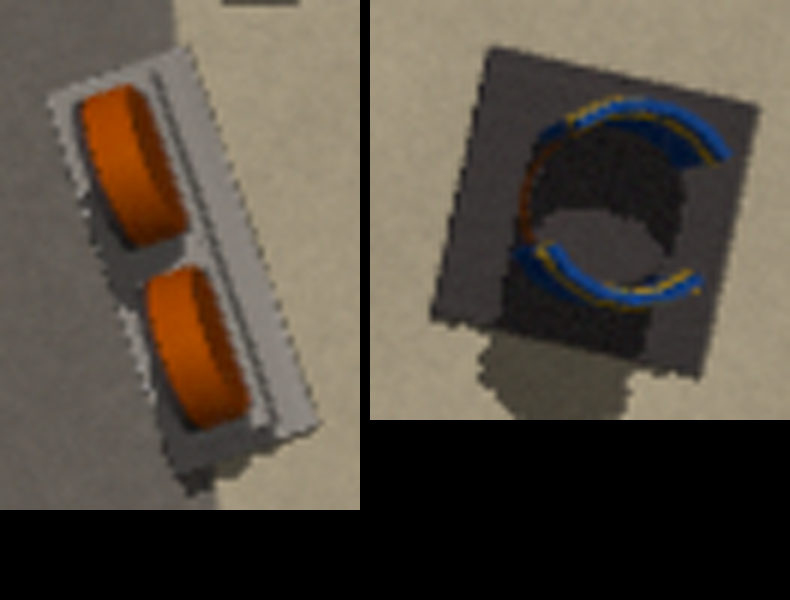

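View pics/c2.png

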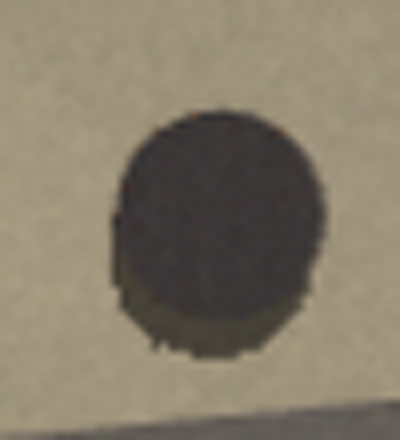

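Crop check: the foot corners are at (488,45), (760,105), (702,380) and (432,320), with slots facing image left and right. Rack corners are at (48,100), (188,47) and (318,425). The flat puck's top is centred at (222,215) in its own crop, dark on top with an orange rim, so it is the right one.

```bash
python3 - <<'E'
from h import *
P=lambda x,y,x0,y0,s,z: pt('top',x0+(x+.5)/s-.5,y0+(y+.5)/s-.5,z)
f=P(222,215,265,215,8,.022);print('flat',f)
F=np.array([P(x-370,y,335,175,6,.006) for x,y in [(488,45),(760,105),(702,380),(432,320)]])
print('disp',F.mean(0),'sides',[np.linalg.norm(F[i]-F[i-1]) for i in range(4)])
d=(F[1]+F[2]-F[0]-F[3]);print('slot axis deg',np.degrees(np.arctan2(d[1],d[0])), np.degrees(np.arctan2(*(F[0]+F[1]-F[2]-F[3])[1::-1])))
Q=[P(x,y,145,170,6,.005) for x,y in [(48,100),(188,47),(318,425)]]
c=(Q[0]+Q[2])/2;print('rack',c,np.linalg.norm(Q[1]-Q[0]),np.linalg.norm(Q[2]-Q[1]))
d=Q[2]-Q[1];e=Q[1]-Q[0];print(np.degrees(np.arctan2(d[1],d[0])),np.degrees(np.arctan2(e[1],e[0])))
# puck rim tops (topmost edge ridge, z=.067) rough: centroid of orange
for n,(x,y) in dict(up=(125,160),low=(190,345)).items(): print(n,P(x,y,145,170,6,.055))
print('side check', proj('side',[f[0],f[1],.022])*1.4, proj('side',F.mean(0))*1.4, proj('side',c)*1.4)
u=d/np.linalg.norm(d);print('pucks',c+.037*u,c-.037*u)
for p in (c+.037*u,c-.037*u): print([ (proj('top',[*p[:2],z])-[145,170])*6 for z in (.036,.067)], proj('side',[*p[:2],.067])*1.4)
E
```

```text
flat [ 0.46971514 -0.02230357  0.022     ]
disp [ 0.54410771 -0.21151322  0.006     ] sides [np.float64(0.11094847738482752), np.float64(0.10982330671416606), np.float64(0.11100297888944104), np.float64(0.1085842416912477)]
slot axis deg -102.35554646685559 -12.021861886678382
rack [0.53497884 0.2549143  0.005     ] 0.05904866552142951 0.15828685169907128
-160.43187199532812 -68.9662955630185
up [0.57198809 0.26633988 0.055     ]
low [0.50225796 0.24092348 0.055     ]
side check [335.70872002 371.22126531] [472.92090937 430.66988355] [262.98139728 267.09929824]
pucks [0.50011582 0.24252198 0.005     ] [0.56984187 0.26730661 0.005     ]
[array([193.85635602, 348.16461315]), array([176.24919748, 348.19399758])] [243.77120379 250.35142328]
[array([131.59579697, 166.33358346]), array([112.2403434 , 161.10617031])] [270.92465541 225.85359605]
```

Call:
jog_arm(commands=[0,0,0,-5.9,0,0,0,-5.9,-29.7,-36.4,0,0,-29.7,-36.4,0,0,-29.7,-36.4,0,0,-29.7,-36.4,0,0,-29.7,-36.4,0,0,-29.7,-36.4,0,0,-29.7,-36.4,0,0,-29.7,-36.4,0,0,-29.7,-36.4,0,0,-29.7,-36.4,0,0,-29.7,-36.4,0,0,-29.7,-36.4,0,0,0,0,50,0,0,0,50,0,0,0,40,0,0,0,0,0], fingers=-1, grip_force=40)

```text
time_s: 2.4
ee_pos: [0.4678, -0.0222, 0.0895]
orientation: [180.0, -0.3, 167.8]
ft_force: [0.0, 0.4, 1.2]
gripper_width: 0.997
gripper_force: 0.0
```

Call:
jog_arm(commands=[-2,0,30,0,0,0,30,0,0,0,20,0,0,0,8,0,0,0,0,0])

```text
time_s: 3.02
ee_pos: [0.4722, -0.0231, 0.0041]
orientation: [180.0, 0.0, 167.8]
ft_force: [-0.3, 0.3, -0.4]
gripper_width: 0.998
gripper_force: 0.0
```

Call:
jog_arm(commands=[0,0,0,0,0,0,0,0,0,0,0,0,0,0,0,0,0,0,0,0,0,0,0,0], fingers=1)

```text
time_s: 3.78
ee_pos: [0.4722, -0.0232, 0.0044]
orientation: [-180.0, 0.1, 167.8]
ft_force: [-3.4, 1.3, 10.7]
gripper_width: 0.709
gripper_force: 40.5
```

Call:
jog_arm(commands=[0,0,-20,0,0,0,-50,0,0,0,-50,0,-28.2,-42.2,0,0,-28.2,-42.2,0,0,-28.2,-42.2,0,0,-28.1,-42.2,0,0,0,0,0,0,0,0,0,0])

```text
time_s: 4.9
ee_pos: [0.5457, -0.2116, 0.1234]
orientation: [180.0, -0.0, 167.8]
ft_force: [-0.7, -0.5, -1.8]
gripper_width: 0.705
gripper_force: 44.4
```

```bash
python3 - <<'E'
from h import *
s=ctrl.read_state();print(s['ee_pos'],s['orientation'],s['gripper_width'],s['ft_force'])
a=optics.read_camera('top')[160:260,325:415]; b=optics.read_camera('side')[200:350,270:400]
c=np.zeros((600,800,3),np.uint8); a=cv2.resize(a,None,fx=4.4,fy=4.4,interpolation=cv2.INTER_CUBIC); b=cv2.resize(b,None,fx=3,fy=3,interpolation=cv2.INTER_CUBIC)
c[:a.shape[0],:a.shape[1]]=a; c[:b.shape[0],400:400+b.shape[1]]=b
cv2.imwrite('pics/d1.png',c[:,:,::-1])
t=[.5441,-.2115]
for z in (.072,.088,): print(z,(proj('top',[*t,z])-[325,160])*4.4,(proj('side',[*t,z])-[270,200])*3+[400,0])
print((proj('side',[*t,.12])-[270,200])*3+[400,0])
E
```

```text
[ 0.54571732 -0.21158764  0.12342606] [ 1.79985285e+02 -1.97915601e-02  1.67785513e+02] 0.7052966341538083 [-0.71819373 -0.45637574 -1.80921376]
0.072 [233.01840101 214.90810596] [612.51566446 253.97975563]
0.088 [239.68660353 213.63296804] [614.88766327 236.1018824 ]
[619.83349289 198.82491807]
```

View pics/d1.png

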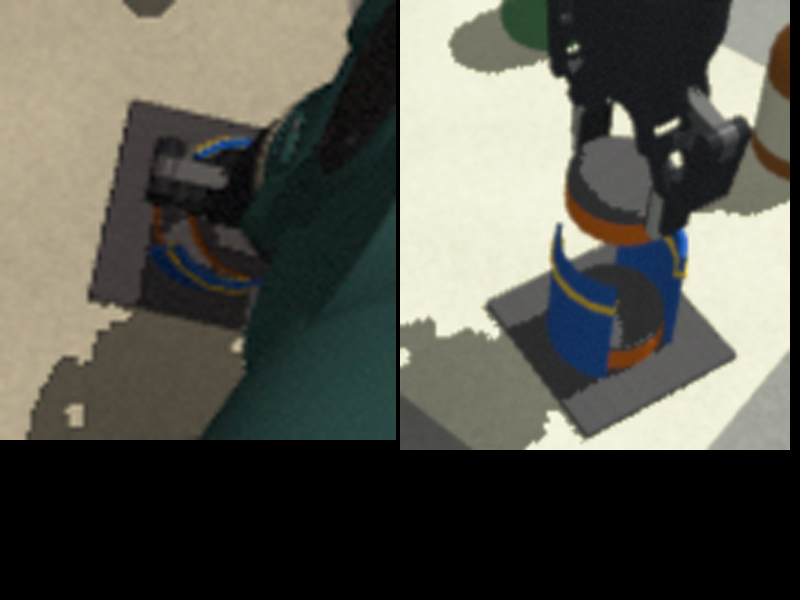

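The puck is held level over the tube. In the side crop its top face's left edge is about x=566 and its back edge y≈137. I compare these with the prediction.

```bash
python3 - <<'E'
from h import *
def ell(c,z,r,cam='side'):
    a=np.linspace(0,2*np.pi,200); q=np.array([(proj(cam,[c[0]+r*np.cos(t),c[1]+r*np.sin(t),z])-[270,200])*3+[400,0] for t in a]); return q.min(0),q.max(0)
t=[.5441,-.2115]
print('puck top .141',ell(t,.141,.031)); print('puck bot .119',ell(t,.119,.031)); print('in .028',ell(t,.028,.031)); print('tube bottom outer .006',ell(t,.006,.0375)); print('mouth',ell(t,.088,.0375))
for d in ([.5491,-.2115],[.5441,-.2065]): print(ell(d,.119,.031))
E
```

```text
puck top .141 (array([565.5993445, 131.5978269]), array([681.33568402, 217.41875379]))
puck bot .119 (array([563.16849213, 158.42976888]), array([676.6208206 , 244.19583734]))
in .028 (array([554.04257321, 259.41750222]), array([658.93267518, 344.40398266]))
tube bottom outer .006 (array([541.30141453, 273.31163473]), array([665.9397616 , 375.79954769]))
mouth (array([548.40365215, 186.14894945]), array([681.96429095, 289.72780302]))
(array([569.35657568, 154.00238095]), array([682.49185665, 239.21067294]))
(array([556.55219299, 153.68406876]), array([669.54028015, 238.83405843]))
```

Call:
jog_arm(commands=[-1,-0.5,10,0,0,0,10,0,0,0,8,0,0,0,6,0,0,0,6,0,0,0,6,0,0,0,0,0])

```text
time_s: 5.88
ee_pos: [0.5467, -0.2124, 0.0769]
orientation: [180.0, -0.0, 167.8]
ft_force: [-0.8, 0.0, -1.3]
gripper_width: 0.703
gripper_force: 44.4
```

No contact so far. The puck is about 15 mm into the mouth.

Call:
jog_arm(commands=[0,0,10,0,0,0,10,0,0,0,10,0,0,0,6,0,0,0,5,0,0,0,2,0,0,0,0,0])

```text
time_s: 6.75
ee_pos: [0.547, -0.2126, 0.0343]
orientation: [-180.0, 0.0, 167.8]
ft_force: [0.2, 0.4, -0.4]
gripper_width: 0.707
gripper_force: 44.4
```

Call:
jog_arm(commands=[0,0,1.5,0,0,0,0,0,0,0,0,0,0,0,0,0,0,0,0,0], fingers=-1)

```text
time_s: 7.38
ee_pos: [0.5469, -0.2125, 0.0328]
orientation: [-180.0, 0.0, 167.8]
ft_force: [-0.5, -0.4, 0.5]
gripper_width: 1.0
gripper_force: 0.0
```

Call:
jog_arm(commands=[0,0,-20,0,0,0,-40,0,0,0,-50,0,0,0,-40,0,0,0,0,0])

```text
time_s: 8.0
ee_pos: [0.5482, -0.2132, 0.1857]
orientation: [-179.9, 0.3, 167.8]
ft_force: [0.2, -0.4, -0.7]
gripper_width: 0.999
gripper_force: 0.0
```

Call:
jog_arm(commands=[0,0,0,-8.05,0,0,0,-8.05,0,0,0,-8.05,0,0,0,-8.05,-12.5,49.2,0,0,-12.5,49.2,0,0,-12.5,49.2,0,0,-12.5,49.2,0,0,-12.5,49.2,0,0,-12.5,49.2,0,0,-12.5,49.2,0,0,-12.5,49.2,0,0,-12.3,49.3,0,0,0,0,40,0,0,0,25,0,0,0,0,0,0,0,0,0])

```text
time_s: 10.12
ee_pos: [0.5012, 0.242, 0.1184]
orientation: [-180.0, 0.0, -160.0]
ft_force: [-0.2, 0.3, -0.2]
gripper_width: 1.001
gripper_force: 0.0
```

```bash
python3 - <<'E'
from h import *
s=ctrl.read_state();print(s['ee_pos'],s['orientation'],s['ft_force'])
a=optics.read_camera('top')[160:270,140:220]; b=optics.read_camera('side')[110:250,130:240]
c=np.zeros((600,800,3),np.uint8); a=cv2.resize(a,None,fx=4.4,fy=4.4,interpolation=cv2.INTER_CUBIC); b=cv2.resize(b,None,fx=3.6,fy=3.6,interpolation=cv2.INTER_CUBIC)
c[:a.shape[0],:a.shape[1]]=a; c[:b.shape[0],400:400+b.shape[1]]=b
cv2.imwrite('pics/e1.png',c[:,:,::-1])
E
```

```text
[0.50122221 0.24204182 0.11838134] [-1.79999686e+02  2.64279964e-02 -1.60008130e+02] [-0.1688211   0.30541219 -0.20470852]
```

View pics/e1.png

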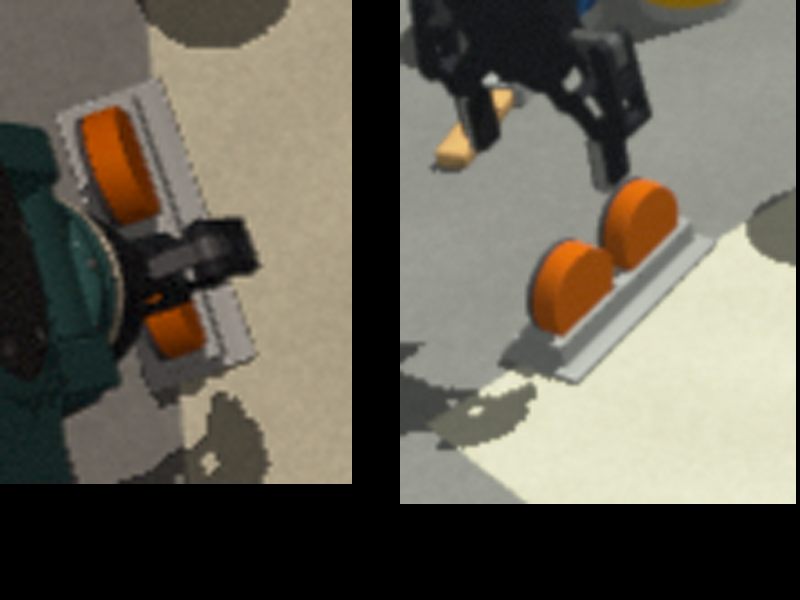

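Call:
jog_arm(commands=[0,0,30,0,0,0,30,0,0,0,16,0,0,0,9,0,0,0,0,0])

```text
time_s: 10.85
ee_pos: [0.5011, 0.242, 0.033]
orientation: [-180.0, 0.0, -160.0]
ft_force: [-1.0, -0.7, 0.8]
gripper_width: 1.002
gripper_force: 0.0
```

Call:
jog_arm(commands=[0,0,0,0,0,0,0,0,0,0,0,0,0,0,0,0,0,0,0,0,0,0,0,0,0,0,0,0,0,0,0,0], fingers=1)

```text
time_s: 11.85
ee_pos: [0.5011, 0.2422, 0.033]
orientation: [180.0, 0.0, -160.0]
ft_force: [-0.7, 0.2, 6.7]
gripper_width: 0.254
gripper_force: 41.4
```

Call:
jog_arm(commands=[0,0,-20,0,0,0,-40,0,27,-44,0,0,27,-44,0,0,27,-44,0,0,0,0,30,0,0,0,20,0,0,0,9,0,0,0,4,0,0,0,0,0,0,0,0,0])

```text
time_s: 13.22
ee_pos: [0.4703, 0.0905, 0.0303]
orientation: [-180.0, 0.0, -160.0]
ft_force: [1.1, 0.0, -1.2]
gripper_width: 0.246
gripper_force: 40.8
```

Call:
jog_arm(commands=[0,0,1,0,0,0,1,0,0,0,0.5,0,0,0,0,0])

```text
time_s: 13.72
ee_pos: [0.4702, 0.0904, 0.028]
orientation: [-180.0, 0.0, -160.0]
ft_force: [-3.0, 0.5, 13.5]
gripper_width: 0.251
gripper_force: 43.0
```

Contact with the bench. I'll release and rise.

Call:
jog_arm(commands=[0,0,-0.5,0,0,0,0,0,0,0,0,0,0,0,0,0,0,0,0,0,0,0,0,0], fingers=-1)

```text
time_s: 14.48
ee_pos: [0.47, 0.0903, 0.0278]
orientation: [180.0, 0.0, -160.0]
ft_force: [0.2, 0.1, -0.1]
gripper_width: 0.998
gripper_force: 0.0
```

```bash
python3 - <<'E'
from h import *
s=ctrl.read_state();print(s['ee_pos'],s['ft_force'],s['gripper_width'])
b=optics.read_camera('side')[130:290,150:310]
cv2.imwrite('pics/f1.png',cv2.resize(b,None,fx=3.6,fy=3.6,interpolation=cv2.INTER_CUBIC)[:,:,::-1])
E
```

```text
[0.46996987 0.0903351  0.02777979] [ 0.24041913  0.13162704 -0.08572298] 0.9982521005431964
```

View pics/f1.png

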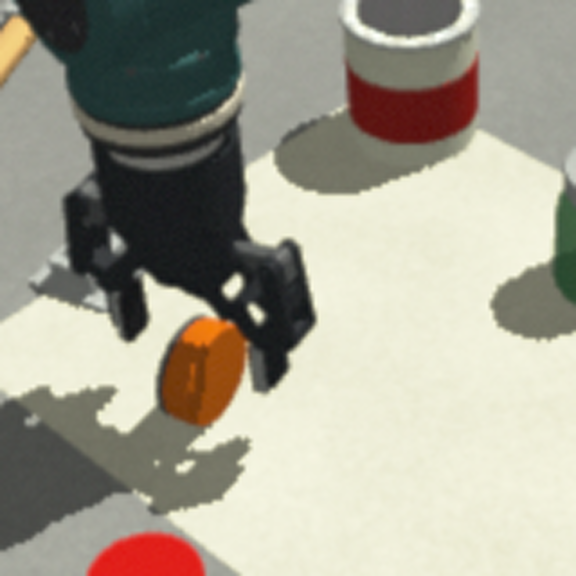

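Call:
jog_arm(commands=[0,0,-10,0,0,-10,0,0,0,-10,0,0,0,-8,0,0,0,-6,0,0,0,-6,0,0,0,-6,0,0,0,-6,0,0,0,-6,0,0,0,0,0,0,0,0,-30,0,0,0,-50,0,0,0,-40,0,0,0,0,0])

```text
time_s: 16.27
ee_pos: [0.4912, 0.0359, 0.1603]
orientation: [-179.9, 0.2, -160.0]
ft_force: [0.3, -0.0, -0.4]
gripper_width: 0.999
gripper_force: 0.0
```

```bash
python3 - <<'E'
from h import *
s=ctrl.read_state();print(s['ee_pos'],s['ft_force'])
a=optics.read_camera('top')[180:300,200:330]; b=optics.read_camera('side')[160:320,150:310]
c=np.zeros((600,800,3),np.uint8); a=cv2.resize(a,None,fx=3,fy=3,interpolation=cv2.INTER_CUBIC); b=cv2.resize(b,None,fx=2.5,fy=2.5,interpolation=cv2.INTER_CUBIC)
c[:a.shape[0],:a.shape[1]]=a; c[:b.shape[0],400:400+b.shape[1]]=b
cv2.imwrite('pics/g1.png',c[:,:,::-1])
E
```

```text
[0.49118023 0.03587684 0.16031814] [ 0.28387338 -0.00557701 -0.35299804]
```

View pics/g1.png

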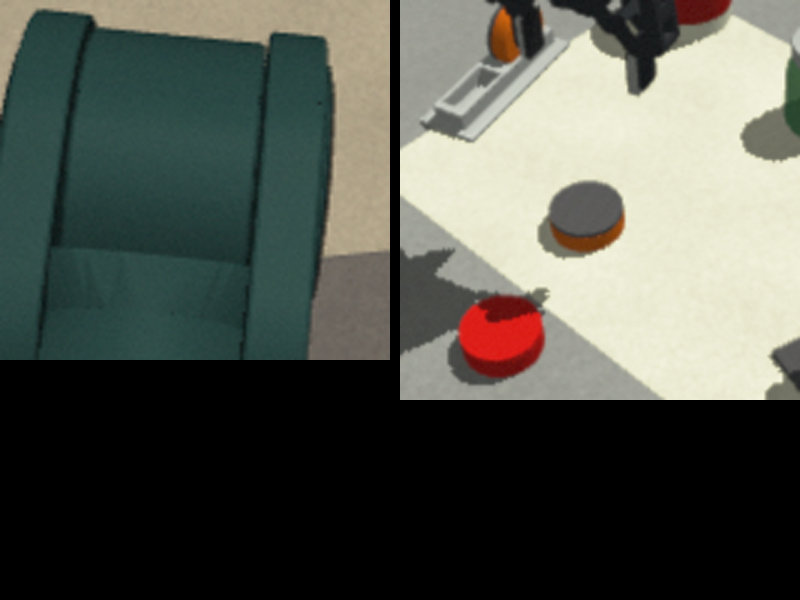

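The side crop shows the puck lying flat and free, with its dark top face centred at about (586,209). I'll move the arm aside to measure it from the top camera.

Call:
jog_arm(commands=[0,0,0,8.05,0,0,0,8.05,0,0,0,8.05,0,0,0,8.05,-10.6,-48.9,0,0,-10.6,-48.9,0,0,-10.6,-48.9,0,0,-10.6,-48.9,0,0,0,0,0,0])

```text
time_s: 17.5
ee_pos: [0.4893, -0.1668, 0.1562]
orientation: [180.0, -0.1, 167.6]
ft_force: [0.5, 0.2, -0.4]
gripper_width: 1.0
gripper_force: 0.0
```

```bash
python3 - <<'E'
from h import *
s=ctrl.read_state();print(s['ee_pos'],s['orientation'])
g=pt('side',150+186.5/2.5-1.6,160+209/2.5-1.2,.022);print('side est',g)
im=optics.read_camera('top'); u=proj('top',g).astype(int);print(u)
x0,y0=u-25; sub=im[y0:y0+50,x0:x0+50]
cv2.imwrite('pics/h1.png',cv2.resize(sub,None,fx=8,fy=8,interpolation=cv2.INTER_CUBIC)[:,:,::-1])
print(x0,y0)
E
```

```text
[ 0.48931059 -0.16677744  0.15617857] [ 1.79987914e+02 -1.18217774e-01  1.67598392e+02]
side est [0.48331775 0.04879549 0.022     ]
[261 235]
236 210
```

View pics/h1.png

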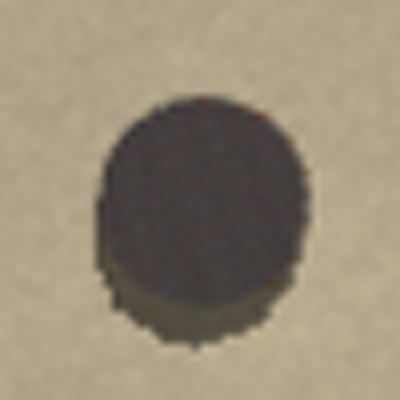

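```bash
python3 - <<'E'
from h import *
p=pt('top',236+205.5/8-.5,210+201/8-.5,.022);print(p)
y=np.radians(167.8);x_=np.array([np.cos(y),np.sin(y)]);y_=np.array([np.sin(y),-np.cos(y)])
d=p[:2]-ctrl.read_state()['ee_pos'][:2];print('move',d@x_*1e3,d@y_*1e3)
d=np.array([.5441,-.2115])-p[:2];print('then',d@x_*1e3,d@y_*1e3)
E
```

```text
[0.48532231 0.05013193 0.022     ]
move 49.29862026426331 209.5924315202729
then -112.73956456675717 -243.3020204686458
```

Call:
jog_arm(commands=[9.9,41.9,0,0,9.9,41.9,0,0,9.9,41.9,0,0,9.9,41.9,0,0,9.7,42,0,0,0,0,40,0,0,0,25,0,0,0,0,0,0,0,0,0])

```text
time_s: 18.68
ee_pos: [0.486, 0.0514, 0.0934]
orientation: [180.0, 0.0, 167.8]
ft_force: [-0.1, -0.5, 0.9]
gripper_width: 0.999
gripper_force: 0.0
```

Call:
jog_arm(commands=[0.4,-1.4,30,0,0,0,30,0,0,0,20,0,0,0,9,0,0,0,0,0])

```text
time_s: 19.3
ee_pos: [0.4856, 0.0497, 0.0042]
orientation: [180.0, 0.0, 167.8]
ft_force: [-0.2, 0.5, 0.1]
gripper_width: 0.999
gripper_force: 0.0
```

Call:
jog_arm(commands=[0,0,0,0,0,0,0,0,0,0,0,0,0,0,0,0,0,0,0,0,0,0,0,0], fingers=1)

```text
time_s: 20.05
ee_pos: [0.486, 0.0496, 0.0048]
orientation: [180.0, 0.1, 167.8]
ft_force: [-1.7, -0.1, 9.8]
gripper_width: 0.705
gripper_force: 40.9
```

Call:
jog_arm(commands=[0,0,-20,0,0,0,-50,0,0,0,-50,0,-22.7,-48.7,0,0,-22.7,-48.7,0,0,-22.7,-48.7,0,0,-22.7,-48.7,0,0,-22.7,-48.7,0,0,0,0,0,0,0,0,0,0,0,0,0,0])

```text
time_s: 21.42
ee_pos: [0.5447, -0.2112, 0.1241]
orientation: [180.0, 0.0, 167.9]
ft_force: [-0.1, -0.1, -0.6]
gripper_width: 0.711
gripper_force: 44.4
```

```bash
python3 - <<'E'
from h import *
s=ctrl.read_state();print(s['ee_pos'],s['gripper_width'])
cv2.imwrite('pics/i1.png',cv2.resize(optics.read_camera('side')[200:350,270:400],None,fx=4,fy=4,interpolation=cv2.INTER_CUBIC)[:,:,::-1])
E
```

```text
[ 0.54466781 -0.21122823  0.12409091] 0.7108037357784187
```

Call:
jog_arm(commands=[-1,-1.2,10,0,0,0,10,0,0,0,8,0,0,0,6,0,0,0,6,0,0,0,6,0,0,0,0,0])

```text
time_s: 22.35
ee_pos: [0.5453, -0.2136, 0.0774]
orientation: [180.0, -0.0, 167.8]
ft_force: [0.3, -0.3, -1.7]
gripper_width: 0.704
gripper_force: 44.4
```

Call:
jog_arm(commands=[0,0.8,6,0,0,0,6,0,0,0,5,0,0,0,3,0,0,0,1.5,0,0,0,0,0])

```text
time_s: 23.1
ee_pos: [0.5457, -0.2129, 0.0563]
orientation: [-180.0, -0.0, 167.8]
ft_force: [-1.1, 0.7, -0.9]
gripper_width: 0.704
gripper_force: 44.4
```

Call:
jog_arm(commands=[0,0,1,0,0,0,0,0,0,0,0,0,0,0,0,0,0,0,0,0], fingers=-1)

```text
time_s: 23.72
ee_pos: [0.5457, -0.2129, 0.0553]
orientation: [180.0, 0.0, 167.8]
ft_force: [-0.1, -0.0, 0.2]
gripper_width: 1.0
gripper_force: 0.0
```

Call:
jog_arm(commands=[0,0,-20,0,0,0,-40,0,0,0,-50,0,0,0,-30,0,20,40,0,0,20,40,0,0,20,40,0,0,20,40,0,0,0,0,0,0])

```text
time_s: 24.85
ee_pos: [0.5005, -0.0374, 0.1956]
orientation: [180.0, 0.0, 168.0]
ft_force: [-0.1, -0.7, 0.3]
gripper_width: 0.999
gripper_force: 0.0
```

```bash
python3 - <<'E'
from h import *
s=ctrl.read_state();print(s['time_s'],s['ee_pos'],s['ft_force'])
a=optics.read_camera('top')[165:255,325:415]; b=optics.read_camera('side')[140:360,130:400]
c=np.zeros((600,800,3),np.uint8); a=cv2.resize(a,None,fx=3.5,fy=3.5,interpolation=cv2.INTER_CUBIC); b=cv2.resize(b,None,fx=1.75,fy=1.75,interpolation=cv2.INTER_CUBIC)
c[:a.shape[0],:a.shape[1]]=a; c[:b.shape[0],320:320+b.shape[1]]=b
cv2.imwrite('pics/j1.png',c[:400,:,::-1])
E
```

```text
24.85 [ 0.5004821  -0.03738002  0.1956281 ] [-0.06722899 -0.70687401  0.28824744]
```

View pics/j1.png

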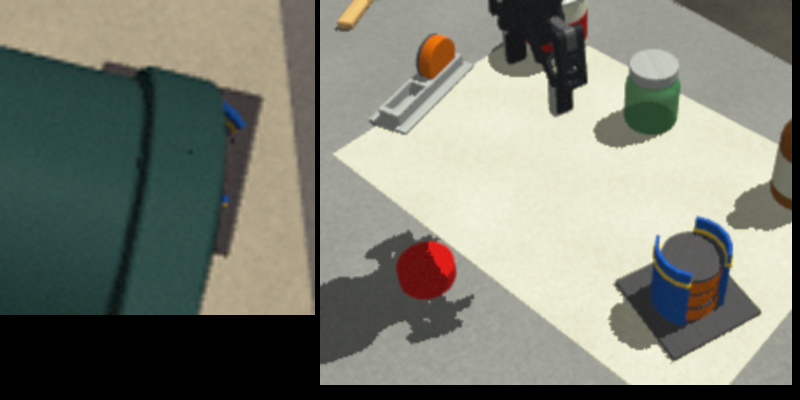

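The dispenser at about (690,270) holds three pucks lying flat, with the top one at the yellow line. The other rack puck still stands at (436,55), and the gripper is clear.

```bash
python3 -c "
from station import ctrl
print(ctrl.close_job())"
```

```text
the job is handed in; nothing more can be done
None
```

I handed the job in at about 25 s. The dispenser holds three flat pucks up to the yellow line, the other rack puck still stands in the rack, and the tin, bottle and jar were left untouched; the hand-in gave no verdict.

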